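Reverse a bench probe through a spring clip

TASK

On the optical bench, take the probe out of its cradle by its thin steel shank, press it by its round middle collar down into the small spring clip on the post and let go. Then take it by its black handle, pull it up out of the clip and lay it in the steel tray without dropping it, tip between the two guard cheeks and handle on the wide rest, so that it ends up reversed, and let go.

Things in the scene. Friction and masses are not known exactly. Their poses are not given: they have to be found in the camera images.
- probe_mid (a point): Centre of the loose straight probe (60 g, 180 mm long), on its axis. x runs to the tip, z up. Along x: black handle 20 mm square, -90 to -20 mm; bare round collar 16 mm dia, -20 to 20; steel shank 10 mm dia, 20 to 72; taper to the tip at 90. Balances within 6 mm of this point. Grip the shank at about +42, the handle at about -45. Starts level in the aluminium cradle, axis 45 mm above the bench.
- probe_tip (a point): The probe's steel tip, 90 mm ahead (+x) of probe_mid; same axes. At the start it points roughly away from the robot. In the cradle the handle stands between cheeks 30 mm apart, 60 mm high, from -95 to -17 mm of probe_mid; the shank is free from 20 to 62 mm with 37 mm of air under its axis, then lies on a block 30 mm wide. Lift straight up.
- clip_seat (a point): Small spring clip on a post, fixed, 12 mm wide along its x. The point: axis of a seated collar, 80 mm above the bench. x along the probe (either way round), z up. Two sprung jaws, flared lips 25 mm above the point and 42 mm apart there. Press the collar straight down (2 to 6 N) until it snaps home; a like pull up frees it. Handle and shank stick out in free air. The wider clamp at the far edge is not it.
- tray_seat (a point): Steel tray 220 x 90 mm, fixed. The point: where probe_mid lies when home, 45 mm above the bench. x: the way the tip must point (roughly to the robot), z up. Tip guard: two cheeks from x = 29 to 95 mm, 30 mm apart, 62 mm high, shank on a block between them. The handle's end rests on a block 66 mm wide, x = -105 to -66. From -66 to 25 free room for fingers, 37 mm deep under the axis.
Things that resemble listed ones, but are neither listed nor needed, are in the scene too. What is shaped like the part that bears probe_mid but yellow is not meant.

How it is judged (in metres and radians):
On the way, in this order (a step that is already met when the one before it is completed fails the run):
1. the fingers hold the probe by its shank (contact force between probe and the fingers above 0.5 N and x of the grasp point in the frame of probe_mid above 0.015 m), for 0.1 s.
2. the probe's collar is home in the spring clip, lying along it, and let go (horizontal distance between probe_mid and clip_seat below 0.016 m and z of probe_mid in the frame of clip_seat between -0.006 and 0.006 m and angle between the x axis of probe_mid and the x axis of clip_seat, either way round below 0.26 rad and contact force between probe and the fingers below 0.05 N), for 0.2 s.
3. the fingers hold the probe by its handle (contact force between probe and the fingers above 0.5 N and x of the grasp point in the frame of probe_mid below -0.015 m), for 0.1 s.
At the end, for the whole second after the job is handed in: The probe rests in the tray, tip in the guard and pointing the tray's way: its middle within 18 mm along and 15 mm across of the tray's seat point, within 7 mm of its height, lying along the tray within 0.2 rad (11 degrees), at rest (x of probe_mid in the frame of tray_seat between -0.018 and 0.018 m and y of probe_mid in the frame of tray_seat between -0.015 and 0.015 m and z of probe_mid in the frame of tray_seat between -0.007 and 0.007 m and x of probe_tip in the frame of tray_seat above 0.06 m and angle between the x axis of probe_mid and the x axis of tray_seat, either way round below 0.2 rad and linear speed of probe below 0.02 m/s); the robot touches nothing.
It fails at once if the probe is dropped onto the bench (height (world z) of probe_mid below 0.03 m).
It fails at once if the probe falls free (dropped from more than about 25 mm) (contact force between probe and the fingers below 0.01 N and linear speed of probe above 0.7 m/s).
It also fails if it takes over 64 s, if anything falls off the work surface, if the arm or the gripper's body presses on something with over 40 N, if the wrist force passes 120 N, or if a joint passes its speed limit or range.

ROBOT

A 7-joint arm with a two-finger parallel gripper is mounted at the origin on the work surface. World frame = base frame: x ahead of the robot, y to its left, z up, the work surface at z = 0. Lengths are in mm, angles in rad, forces in N, time in s.
With the tool pointing down it reaches from about 400 to 875 mm from the base axis. Payload 4.4 kg.
Tool frame: the origin (TCP) lies at the very end of the fingers, on their centre line; the grasp point (between the pads) lies 19 mm behind it; y points along the fingers, x is the direction in which the jaws open and shut, and the axes are right-handed (so a half turn about y gives the same grasp; the last joint's range is limited). The gripper opens to 85 mm and grips with 20 to 120 N. Pads are 22 mm wide; open, the fingers measure 114 mm over their backs; the gripper's body (76 mm by 85 mm) begins 54 mm behind the grasp point. The pads swing forward as they close: fully open they stand 13 mm farther back than shut.
Start: joints at [-1.367, 0.628, 0.038, 1.517, -0.027, 0.996, -0.02], TCP at [173.224, 626.507, 199.713] pointing down, gripper open.
Joint ranges: [-3.06, 3.06], [-0.37, 2.12], [-1.25, 1.32], [0.18, 2.47], [-1.1, 4.24], [0.23, 1.98], [-2.94, 2.94]. Speed limits (rad/s): [2.57, 2.57, 3.14, 3.14, 3.14, 3.14, 3.14].

INTERFACE

Orientations are given as [roll, pitch, yaw] about the fixed x, y, z axes, in that order (R = Rz(yaw) Ry(pitch) Rx(roll)).
In Python, from cell import readout, eyes, finish_job gives the robot as it stands. The module is installed in compiled form; this text tells all that it offers.
- The arm moves only by the tool apply_moves, never from a script. Its argument "commands" is a list that holds one entry, the list of rows, each a list of 6 numbers: the shift along the tool's x, y, z in units of 0.04 m (1.0 is 0.04 m), then the turn, a rotation vector about the tool's x, y, z in units of 5 degrees (1.0 is 5 degrees). A call has 1 to 8 rows; each row shifts and turns the pose as measured when the row begins, along the tool's axes as they then stand; what a row does not reach is not made up. A row lasts 1/12 s, in which the tool goes at most 41.7 mm and 7.16 degrees, less where a joint would pass 70% of its speed; a pose out of reach is approached as far as the arm can. A call with a number of a shift or a turn outside -1 to 1 is refused whole. A call with a gripper value outside its range is refused whole. "claw" is the finger opening in mm, from 0 to 85.4, set as the call begins (left out, the last holds). The fingers move at their own pace and stop on an object; the grip force is fixed at half the most. Time passes only in rows, so rows that do not move let the fingers close. It gives the time, the measured TCP pose, the force and the opening at its end, in the units of the state.
- readout.read_state(): the state, without advancing time (a new reading comes with each control period).
- eyes.get_image(name): name is "scene" or "side" or "wrist"; returns a dict with "image" (384x512x3 uint8, red, green, blue), "mtx" (3x3 intrinsics, pixels), "k1" (the pictures are not rectified: a ray, as slopes to the right and down, at radius r is drawn at 1 + k1 r^2 times it, then the intrinsics apply), "rvec" (rotation vector, rad) and "tvec" (3), from world to camera coordinates, as OpenCV has them. Camera axes: x right, y down, z forward; pixel columns grow to the right and rows downward; lengths in mm; the calibration is good to about 2 mm. A picture is of the moment at which its call begins. There is no depth.
- finish_job(): hands the job in, once; it reports no verdict.
The state is a dict: "clock": time; "qpos": joint angles; "qd": joint speeds; "tau": joint torques, N m; "eef_pos": TCP position; "tool_rot": TCP orientation; "force": force on the tool from outside, world axes, zero at the start; "torque": the same for the moment, N m; "width": finger opening in mm.
Only numpy, scipy, OpenCV 4.12 (cv2) and the standard library are available. Lean on these libraries where they do the work, as an engineer would, in place of code of your own. Each camera call takes 0.05 s, during which the arm holds its last target. There are 200 camera calls.

## Working session

There is one attempt and no reset: what is moved stays moved. The work goes in short steps, Python scripts to look and compute and a tool call to move; the robot and the scene stay as the last step left them, time stands still between calls to the robot, and variables do not carry over. Pictures are saved under pics/ and viewed, about 8 in all and at most 12, crops included, and the job is handed in when it is done.

Besides the shell and the picture viewer there is one more tool, called as name(argument=value, ...) on one line, values as JSON. apply_moves: Moves the arm, as the interface text tells. Shifts and turns lie within -1 to 1; 1 stands for 0.04 m of shift or 5 degrees of turn. Its arguments: {"type":"object","properties":{"commands":{"type":"array"},"claw":{"type":"number"}},"required":["commands"]}

```bash
mkdir -p pics; ls; cat > h.py <<'E'
import numpy as np, cv2
from scipy.spatial.transform import Rotation as R
from cell import readout, eyes
def grab(n,fn=None):
    d=eyes.get_image(n)
    np.savez(f'{fn or n}.npz',**{k:np.array(v) for k,v in d.items()})
    cv2.imwrite(f'pics/{fn or n}.png',np.array(d['image'])[...,::-1]); return d
def ld(fn): return dict(np.load(fn+'.npz'))
def ray(d,px):
    K=np.array(d['mtx']);k1=float(d['k1']);px=np.atleast_2d(np.array(px,float))
    dist=np.array([k1,0,0,0,0])
    s=cv2.undistortPoints(px[:,None],K,dist)[:,0]
    Rm=cv2.Rodrigues(np.array(d['rvec'],float))[0];t=np.array(d['tvec'],float).ravel()
    return -Rm.T@t,(np.c_[s,np.ones(len(s))]@Rm)
def atz(d,px,z):
    c,v=ray(d,px); return c+v*((z-c[2])/v[:,2])[:,None]
def tri(views):
    A=np.zeros((3,3));b=np.zeros(3)
    L=[]
    for d,p in views:
        c,v=ray(d,p);v=v[0]/np.linalg.norm(v[0]);P=np.eye(3)-np.outer(v,v);A+=P;b+=P@c;L.append((c,P))
    x=np.linalg.solve(A,b); return x,[np.linalg.norm(P@(x-c)) for c,P in L]
def proj(d,X):
    return cv2.projectPoints(np.atleast_2d(np.array(X,float)),np.array(d['rvec'],float),np.array(d['tvec'],float),np.array(d['mtx'],float),np.array([float(d['k1']),0,0,0,0]))[0][:,0]
def st():
    s=readout.read_state();return s
E
python3 - <<'E'
from h import *
for n in ['scene','side','wrist']:
    d=grab(n); print(n,d['mtx'],d['k1'],ray(d,[[256,192]]))
s=st();print(s)
print(R.from_euler('xyz',s['tool_rot']).as_matrix().round(3))
a=cv2.imread('pics/scene.png');b=cv2.imread('pics/side.png');
E
```

```text
pics
scene [[383.84157698   0.         255.69440497]
 [  0.         383.84157698 192.71716334]
 [  0.           0.           1.        ]] -0.10496226392440534 (array([945.34038353, 331.02678297, 876.14922282]), array([[-0.4758837 , -0.25231587, -0.84254111]]))
side [[413.26197116   0.         251.23415168]
 [  0.         413.26197116 194.03192373]
 [  0.           0.           1.        ]] -0.029274395757690256 (array([ 232.76491676, -602.3028777 ,  817.46848787]), array([[ 0.28921699,  0.63926342, -0.71263804]]))
wrist [[286.14408231   0.         256.51628594]
 [  0.         286.14408231 191.64534118]
 [  0.           0.           1.        ]] -0.030772248679588544 (array([ 94.52712676, 648.79751985, 372.01082363]), array([[ 0.3077246 , -0.08835431, -0.94736681]]))
{'clock': 0.15, 'qpos': array([-1.36683472,  0.62915188,  0.03845309,  1.51813924, -0.027008  ,
        0.99628271, -0.01998406]), 'qd': array([-1.25905588e-03, -1.25721035e-03,  2.44827400e-04, -3.02576913e-03,
        5.75946407e-05,  9.25062354e-05, -1.33183005e-04]), 'tau': array([ 8.20171081e-04, -5.63793826e+01,  1.22763209e+00, -1.93649912e+01,
        1.11551431e-02,  7.41427095e-03,  1.49837518e-05]), 'eef_pos': array([173.05704097, 626.00166029, 198.98833893]), 'tool_rot': array([-1.57080026e+00,  1.46333940e-03,  1.30104249e+00]), 'force': array([ 0.31261943,  0.46496906, -0.14985412]), 'torque': array([-0.02260796, -0.00162597,  0.02950294]), 'width': 85.1665273905698}
[[ 0.266 -0.    -0.964]
 [ 0.964 -0.001  0.266]
 [-0.001 -1.    -0.   ]]
```

View images.

View pics/scene.png

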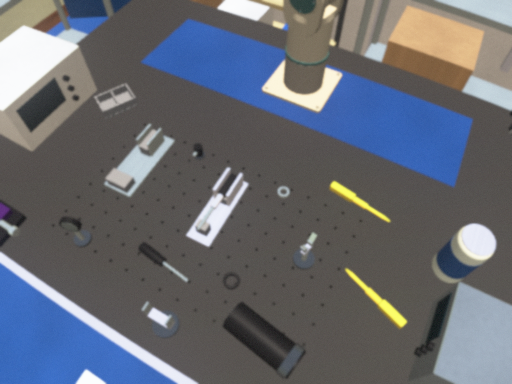

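View pics/side.png

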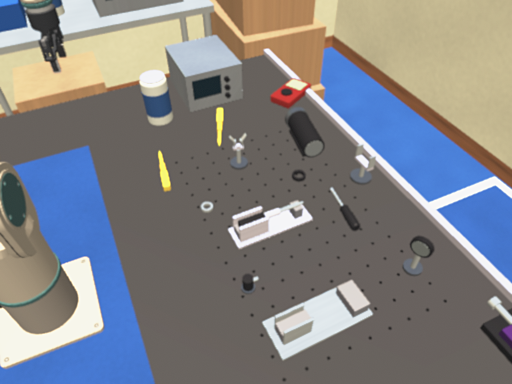

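Scene: the cradle with the probe is at about (220,205), the clip on its post at (305,250), the tray at (140,165) and the wider clamp at (160,315). In the side view they are at (270,220), (238,155), (318,318) and (362,165). I'll zoom in.

```bash
cat > crop.py <<'E'
import cv2,numpy as np
def comp(items,fn,w=400,h=300):
    out=[]
    for f,x0,y0,s in items:
        im=cv2.imread(f'pics/{f}.png'); cw,ch=w//s,h//s
        c=cv2.resize(im[y0:y0+ch,x0:x0+cw],None,fx=s,fy=s,interpolation=cv2.INTER_CUBIC)
        c=cv2.copyMakeBorder(c,0,h-c.shape[0],0,w-c.shape[1],cv2.BORDER_CONSTANT)
        for k in range(0,cw,10):
            L=6 if k%50 else 14
            cv2.line(c,(k*s,0),(k*s,L),(0,255,255),1);cv2.line(c,(0,k*s),(L,k*s),(0,255,255),1)
        cv2.putText(c,f'{f} {x0},{y0} x{s}',(60,h-8),0,.45,(0,255,0),1); out.append(c)
    rows=[np.hstack(out[i:i+2]) for i in range(0,len(out),2)]
    cv2.imwrite(f'pics/{fn}.png',np.vstack(rows))
E
python3 -c "
from crop import comp
comp([('scene',180,160,4),('side',220,185,4),('scene',98,115,4),('side',260,270,4)],'c1')
comp([('scene',280,225,6),('side',215,125,6)],'c2')
import cv2,numpy as np
a=cv2.imread('pics/c2.png'); w=cv2.resize(cv2.imread('pics/wrist.png'),(400,300)); w=np.hstack([w,0*w]);cv2.imwrite('pics/c2.png',np.vstack([a,w]))
"
```

```text
(no output)
```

View pics/c1.png

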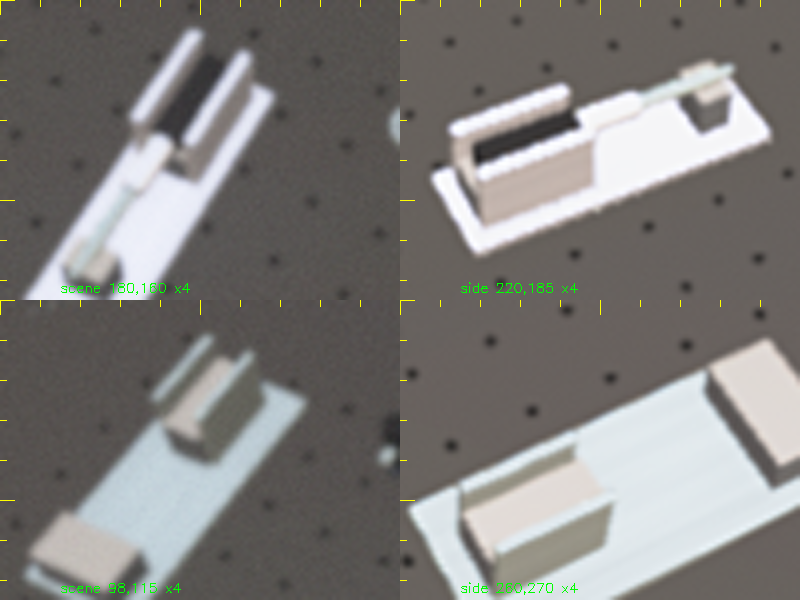

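View pics/c2.png

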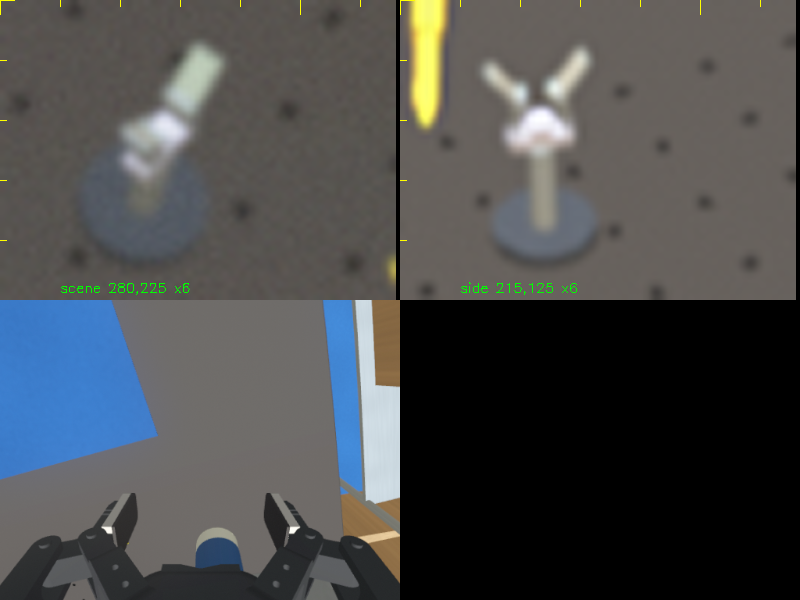

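The cradle, tray guard and clip all show clearly in both views. Now I'll triangulate.

```bash
cat > m.py <<'E'
from h import *
S=ld('scene');D=ld('side')
P={'tip':((198.7,227.5),(303.2,202.2)),'col+20':((213.2,206.7),(280.2,210.7)),'col-20':((223,196.7),(264.5,215)),
'crad cheekL rob':((229,168),(239,228.7)),'crad cheekR rob':((241.5,174),(234.5,217)),
'crad cheekL far':((214.5,189.5),(267.5,219.5)),'crad cheekR far':((227,199),(261.5,207.5)),
'lipFar(robot side?)a':((315,233.3),(246,133.8)),'lip b':((301.2,247),(229.5,136.2)),'lip a2':((315,233.3),(229.5,136.2)),'lipb2':((301.2,247),(246,133.8)),'base':((304,258.7),(239,161.7)),
'tL rob':((150.5,124.5),(284.5,333)),'tL far':((136.8,139.5),(312.7,319.2)),'tR rob':((160.5,128.2),(275.2,316.7)),'tR far':((148,144.5),(303.7,303.2))}
for k,(a,b) in P.items():
    x,e=tri([(S,a),(D,b)]);print(k,x.round(1),np.round(e,1))
E
python3 m.py
```

```text
tip [636.5   7.3  46.3] [3.7 3.7]
col+20 [570.    7.   46.1] [4.1 4.1]
col-20 [530.4  12.7  42.8] [3. 3.]
crad cheekL rob [452.4 -13.2  57.3] [1.4 1.4]
crad cheekR rob [455.5  25.2  58.8] [2.7 2.7]
crad cheekL far [527.  -12.9  53.8] [2.1 2.1]
crad cheekR far [533.2  29.8  51.2] [0.2 0.2]
lipFar(robot side?)a [571.7 257.7 122.5] [21.8 21.8]
lip b [564.5 264.   93.1] [19.2 19.2]
lip a2 [545.1 267.5 106.2] [2. 2.]
lipb2 [590.5 254.9 107.9] [1.4 1.4]
base [568.4 263.9   5.6] [1.8 1.8]
tL rob [ 428.5 -291.2   58.5] [1.8 1.8]
tL far [ 492.5 -289.9   59.5] [1.3 1.3]
tR rob [ 427.5 -254.6   61.1] [1.2 1.2]
tR far [ 492.9 -251.    59.8] [2.3 2.3]
```

```bash
cat > plan.py <<'E'
import sys
from h import *
def plan(p,yaw,z=None,maxs=36,maxa=4.8,pitch_fix=True,nmax=8):
    s=st();pos=np.array(s['eef_pos']);Rm=R.from_euler('xyz',s['tool_rot'])
    Rt=R.from_euler('xyz',[-np.pi/2,0,np.radians(yaw)])
    rv=(Rm.inv()*Rt).as_rotvec(); dp=np.array(p,float)-pos
    N=int(np.ceil(max(np.linalg.norm(dp)/maxs,np.degrees(np.linalg.norm(rv))/maxa,1)))
    print('at',pos.round(1),'yaw',np.degrees(Rm.as_euler('xyz')).round(1),'rows',N,'F',np.round(s['force'],1),'w',round(s['width'],1),'t',s['clock'])
    rows=[]
    for i in range(min(N,nmax)):
        Ri=Rm*R.from_rotvec(rv*i/N)
        d=Ri.inv().apply(dp/N)/40
        a=np.degrees(rv)/N/5
        rows.append([round(float(v),2)+0 for v in [*d,*a]])
    print(str(rows).replace(' ',''))
if __name__=='__main__':
    a=[float(v) for v in sys.argv[1:]]
    plan(a[:3],a[3],*([] if len(a)<5 else [None,a[4],a[5]]))
E
python3 - <<'E'
from h import *
print(tri([(ld('scene'),(478,240)),(ld('side'),(153,77))]))
E
python3 plan.py 590 8 150 90
```

```text
(array([420.27319469, 589.94456845, 157.03388813]), [np.float64(2.8819236583680397), np.float64(2.8819236583679486)])
at [173.1 626.  199. ] yaw [-90.    0.1  74.5] rows 21 F [ 0.3  0.5 -0.1] w 85.2 t 0.15
[[-0.58,0.06,-0.67,0.0,-0.15,0.0],[-0.59,0.06,-0.67,0.0,-0.15,0.0],[-0.59,0.06,-0.66,0.0,-0.15,0.0],[-0.6,0.06,-0.65,0.0,-0.15,0.0],[-0.61,0.06,-0.64,0.0,-0.15,0.0],[-0.62,0.06,-0.64,0.0,-0.15,0.0],[-0.63,0.06,-0.63,0.0,-0.15,0.0],[-0.64,0.06,-0.62,0.0,-0.15,0.0]]
```

apply_moves(commands=[[[-0.58,0,-0.67,0,-0.15,0],[-0.59,0,-0.67,0,-0.15,0],[-0.59,0,-0.66,0,-0.15,0],[-0.6,0,-0.65,0,-0.15,0],[-0.61,0,-0.64,0,-0.15,0],[-0.62,0,-0.64,0,-0.15,0],[-0.63,0,-0.63,0,-0.15,0],[-0.64,0,-0.62,0,-0.15,0]]])

```text
clock: 0.82
eef_pos: [329.6, 389.7, 194.4]
tool_rot: [-1.564, -0.0, 1.429]
force: [1.5, 0.7, 1.0]
width: 85.6
```

```bash
python3 plan.py 590 8 150 90
```

```text
at [329.6 389.7 194.4] yaw [-89.6  -0.   81.9] rows 13 F [1.5 0.7 1. ] w 85.6 t 0.8167
[[-0.66,0.08,-0.6,-0.01,-0.12,0.0],[-0.66,0.08,-0.59,-0.01,-0.12,0.0],[-0.67,0.08,-0.59,-0.01,-0.12,0.0],[-0.68,0.08,-0.58,-0.01,-0.12,0.0],[-0.68,0.08,-0.57,-0.01,-0.12,0.0],[-0.69,0.08,-0.56,-0.01,-0.12,0.0],[-0.69,0.08,-0.56,-0.01,-0.12,0.0],[-0.7,0.08,-0.55,-0.01,-0.12,0.0]]
```

apply_moves(commands=[[[-0.66,0.07,-0.6,0,-0.12,0],[-0.66,0.07,-0.59,0,-0.12,0],[-0.67,0.07,-0.59,0,-0.12,0],[-0.68,0.07,-0.58,0,-0.12,0],[-0.68,0.07,-0.57,0,-0.12,0],[-0.69,0.07,-0.56,0,-0.12,0]]])

```text
clock: 1.32
eef_pos: [454.2, 203.8, 176.3]
tool_rot: [-1.565, -0.001, 1.497]
force: [1.2, -0.1, -0.5]
width: 85.4
```

```bash
python3 -c "
from h import *
d=grab('wrist','w1')
print(proj(d,[[568,262,80],[568,262,105],[548,8,45],[590,8,45]]))"; python3 plan.py 590 8 120 90
```

```text
[[315.54836278 277.90329931]
 [320.30913962 292.42266674]
 [102.60937526 259.61513167]
 [110.75420944 288.20736128]]
at [459.1 194.8 175.9] yaw [-89.9   0.2  85.2] rows 7 F [ 4.1 -5.8  0.3] w 85.6 t 1.3667
[[-0.62,0.2,-0.52,0.0,-0.14,-0.01],[-0.63,0.2,-0.51,0.0,-0.14,-0.01],[-0.64,0.2,-0.51,0.0,-0.14,-0.01],[-0.64,0.2,-0.5,0.0,-0.14,-0.01],[-0.65,0.2,-0.49,0.0,-0.14,-0.01],[-0.66,0.2,-0.48,0.0,-0.14,-0.01],[-0.66,0.2,-0.48,0.0,-0.14,-0.01]]
```

```bash
python3 -c "
from crop import comp
comp([('w1',50,180,4),('w1',260,230,4)],'c3')"
```

```text
(no output)
```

View pics/c3.png

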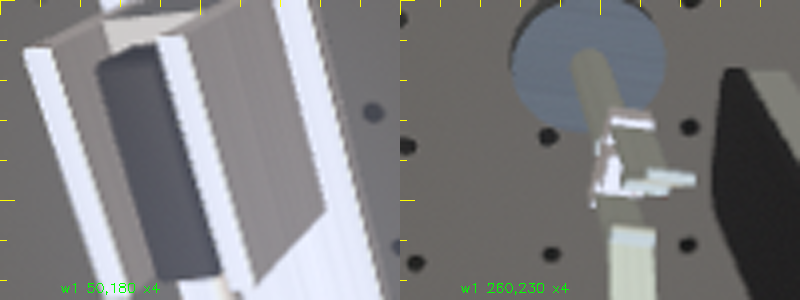

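apply_moves(commands=[[[-0.62,0.15,-0.52,0,-0.14,0],[-0.63,0.15,-0.51,0,-0.14,0],[-0.64,0.15,-0.51,0,-0.14,0],[-0.64,0.15,-0.5,0,-0.14,0],[-0.65,0.15,-0.4,0,-0.14,0],[-0.66,0.15,-0.3,0,-0.14,0]]])

```text
clock: 1.87
eef_pos: [562.1, 35.1, 139.0]
tool_rot: [-1.568, 0.0, 1.567]
force: [0.4, 0.6, -0.2]
width: 85.5
```

```bash
python3 -c "
from h import *
d=grab('wrist','w2')
print(proj(d,[[548,8,45],[590,8,45],[638,8,45]]))
print(st()['eef_pos'])
from crop import comp
comp([('w2',156,200,4),('w2',206,244,4)],'c4')
"; python3 plan.py 590 8 120 90
```

```text
[[227.44450784 169.78420396]
 [228.9470991  210.34408047]
 [230.53726626 252.27112574]]
[563.84234625  26.47951891 137.90683484]
at [563.8  26.5 137.9] yaw [-89.9   0.4  89.3] rows 2 F [ 2.4 -5.2 -1.1] w 85.6 t 1.9167
[[-0.23,0.22,-0.33,-0.01,-0.07,-0.04],[-0.23,0.22,-0.33,-0.01,-0.07,-0.04]]
```

View c4.

View pics/c4.png

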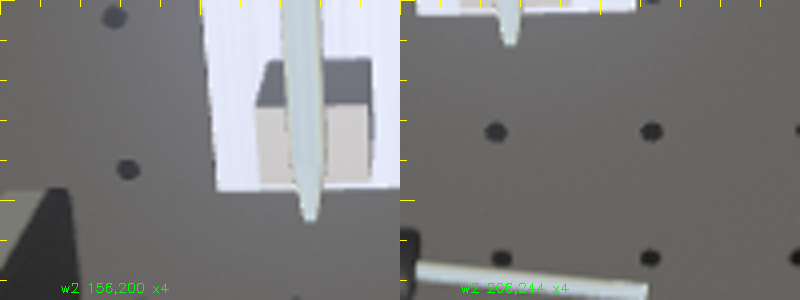

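w2: the shank runs from (231,200) to the tip at (233.5,255). That is about 2.5 px right of my prediction, so I'll refine.

```bash
python3 -c "
from h import *
d=ld('w2')
print(atz(d,[[231.2,200],[232.3,230],[233.5,255]],45))
w=ld('w1');S=ld('side')
print('shank/handle w1', atz(w,[[50+128/4,180+58/4],[50+190/4,180+275/4]],55))
# clip: w1 lip edges on side: +x lip w1 centre (318,289) vs side right lip
for a,b in [((260+232/4,230+238/4),(246,133.8)),((260+232/4,230+115/4),(229.5,136.2))]: print(tri([(w,a),(S,b)]))
"; python3 plan.py 590 10 90 90
```

```text
[[578.91675344  10.62721976  45.        ]
 [611.87632246  10.69664816  45.        ]
 [641.3161481   11.04642734  45.        ]]
shank/handle w1 [[459.97112896  11.82189512  55.        ]
 [527.48450364  12.18758854  55.        ]]
(array([589.70574686, 266.3407346 ,  88.98541366]), [np.float64(10.533813515626772), np.float64(10.533813515626841)])
(array([538.75024332, 262.24675945, 103.38953355]), [np.float64(8.272362253259141), np.float64(8.272362253259153)])
at [563.8  26.5 137.9] yaw [-89.9   0.4  89.3] rows 2 F [ 2.4 -5.2 -1.1] w 85.6 t 1.9167
[[-0.2,0.6,-0.33,-0.01,-0.07,-0.04],[-0.2,0.6,-0.33,-0.01,-0.07,-0.04]]
```

apply_moves(commands=[[[-0.2,0.5,-0.36,0,-0.07,0],[-0.2,0.5,-0.34,0,-0.07,0],[0,0.1,0,0,0,0],[0,0,0,0,0,0]]])

```text
clock: 2.25
eef_pos: [592.8, 4.7, 91.7]
tool_rot: [-1.568, 0.008, 1.563]
force: [0.1, -0.0, 0.4]
width: 85.5
```

```bash
python3 plan.py 592 10.5 27 90
```

```text
at [592.8   4.7  91.7] yaw [-89.9   0.5  89.5] rows 2 F [ 0.1 -0.   0.4] w 85.5 t 2.25
[[0.08,0.81,0.01,-0.02,-0.05,-0.04],[0.08,0.81,0.01,-0.02,-0.05,-0.04]]
```

apply_moves(commands=[[[0.08,0.5,0,0,-0.05,-0.04],[0.07,0.5,0,0,-0.05,-0.04],[0,0.4,0,0,0,0],[0,0.2,0,0,0,0],[0,0,0,0,0,0]]])

```text
clock: 2.67
eef_pos: [591.5, 16.1, 29.1]
tool_rot: [-1.57, -0.002, 1.575]
force: [-0.5, -0.6, -0.1]
width: 85.2
```

```bash
python3 plan.py 592 10.5 27 90
```

```text
at [591.5  16.1  29.1] yaw [-89.9  -0.1  90.2] rows 1 F [-0.5 -0.6 -0.1] w 85.2 t 2.6667
[[-0.14,0.05,-0.01,-0.01,0.05,0.02]]
```

apply_moves(commands=[[[-0.12,0.04,0,0,0,0],[0,0,0,0,0,0],[0,0,0,0,0,0]]])

```text
clock: 2.92
eef_pos: [591.9, 12.8, 29.9]
tool_rot: [-1.572, -0.002, 1.577]
force: [0.2, 1.7, 0.8]
width: 85.4
```

apply_moves(commands=[[[0,0,0,0,0,0],[0,0,0,0,0,0],[0,0,0,0,0,0],[0,0,0,0,0,0],[0,0,0,0,0,0],[0,0,0,0,0,0],[0,0,0,0,0,0],[0,0,0,0,0,0]]], claw=4)

```text
clock: 3.58
eef_pos: [594.2, 12.4, 33.3]
tool_rot: [-1.577, -0.002, 1.576]
force: [0.1, -0.0, -0.1]
width: 3.9
```

```bash
python3 -c "
from h import *
d=grab('wrist','w3');grab('side','s3');grab('scene','sc3')
print(st()['eef_pos'],proj(ld('s3'),[[594,12,33],[594,12,52]]),proj(d,[[594,12,33],[594,12,45]]))
from crop import comp
comp([('s3',220,150,4),('w3',206,184,2),('sc3',170,150,4)]*1+[('w3',206,284,4)],'c5')
"
```

```text
[594.14827016  12.40422809  33.20574021] [[285.92319889 209.43865547]
 [286.25217557 204.38024906]] [[254.7439923  224.47621307]
 [254.68434875 232.78670583]]
```

View pics/c5.png

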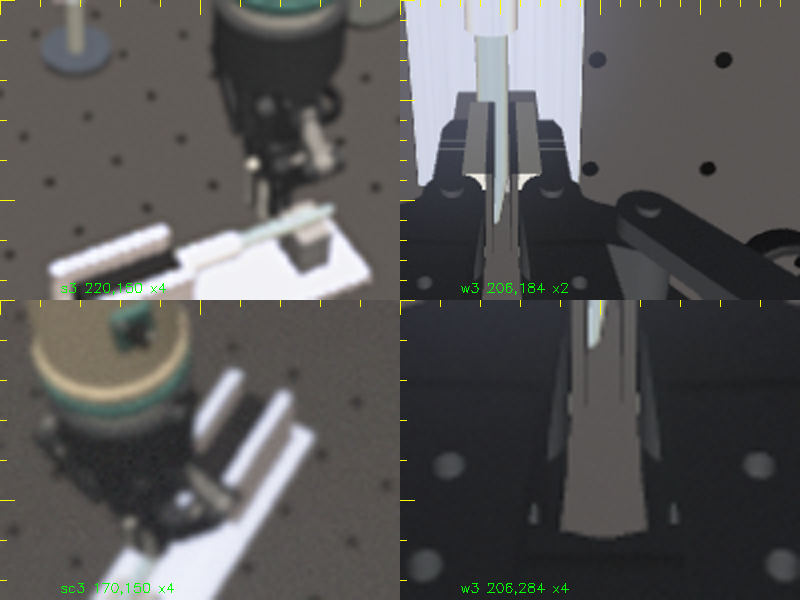

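The fingers closed above the shank: the pads sit back and high, with the fingertips appearing around z≈47–55 instead of 33. I'll open, go about 16 mm lower and 3 mm towards -y, then close again.

apply_moves(commands=[[[0,-0.3,0,0,0,0],[0,0,0,0,0,0],[0,0,0,0,0,0],[0,0,0,0,0,0],[0,0,0,0,0,0],[0,0,0,0,0,0]]], claw=60)

```text
clock: 4.23
eef_pos: [594.4, 12.4, 47.0]
tool_rot: [-1.578, -0.002, 1.576]
force: [-0.0, 0.3, -0.2]
width: 59.9
```

```bash
python3 -c "
from h import *
grab('side','s4')
# fingers calibration check using holes: w2 hole px vs side/scene is skipped; shank tri from w3+s3
w=ld('w3');S=ld('s3')
print(tri([(w,(252,199)),(S,(220+238/4,150+240/4))]))
d=ld('w2');S0=ld('side')
print('tip',tri([(d,(233.5,255)),(S0,(303.2,202.2))]),tri([(d,(233.5,255)),(ld('scene'),(198.7,227.5))]))
"; python3 plan.py 592 9 18 90
```

```text
(array([573.54969078,  10.21163633,  41.72846608]), [np.float64(0.8263065828096351), np.float64(0.8263065828098339)])
tip (array([643.68583933,  10.51914207,  39.57433336]), [np.float64(0.7595866248960922), np.float64(0.7595866248960245)]) (array([636.18293085,  12.00491883,  53.4360155 ]), [np.float64(0.1742856171032472), np.float64(0.17428561710320345)])
at [594.3  12.4  46.9] yaw [-90.4  -0.1  90.3] rows 1 F [-0.   0.8  0.1] w 59.8 t 4.2833
[[-0.09,0.72,0.06,0.08,0.06,0.03]]
```

apply_moves(commands=[[[-0.05,0.3,0.04,0.08,0,0],[-0.02,0.25,0,0,0,0],[0,0.15,0,0,0,0],[0,0,0,0,0,0]]])

```text
clock: 4.62
eef_pos: [592.3, 9.3, 15.6]
tool_rot: [-1.569, -0.002, 1.576]
force: [-0.4, -0.2, -1.0]
width: 60.0
```

```bash
python3 plan.py 592 9 18 90
```

```text
at [592.3   9.3  15.6] yaw [-89.9  -0.1  90.3] rows 1 F [-0.4 -0.2 -1. ] w 60.0 t 4.6167
[[-0.01,-0.06,0.01,-0.02,0.06,0.03]]
```

apply_moves(commands=[[[0,0,0,0,0,0],[0,0,0,0,0,0],[0,0,0,0,0,0],[0,0,0,0,0,0],[0,0,0,0,0,0],[0,0,0,0,0,0],[0,0,0,0,0,0]]], claw=4)

```text
clock: 5.2
eef_pos: [591.6, 9.2, 14.7]
tool_rot: [-1.568, -0.002, 1.576]
force: [-0.3, -0.2, -2.0]
width: 5.6
```

```bash
python3 -c "
from h import *
d=grab('wrist','w4');grab('side','s4')
p=st()['eef_pos'];print(p,proj(ld('s4'),[p,p+[0,0,19]]),proj(d,[p,p+[0,0,19]]))
from crop import comp
comp([('s4',250,175,6),('w4',206,184,4)],'c6')
"
```

```text
[591.56600289   9.28400658  14.67945823] [[285.26642768 215.20948474]
 [285.58389725 210.27749666]] [[255.3878645  224.83507301]
 [255.35257114 238.26779105]]
```

View pics/c6.png

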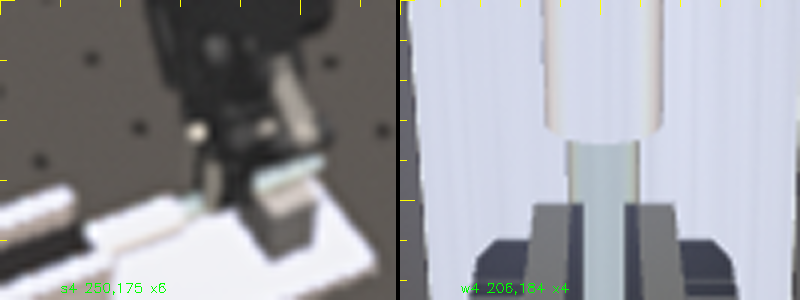

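```bash
python3 -c "
from h import *
d=ld('w4')
print(atz(d,[[255,235],[255,235]],45),atz(d,[[255,235]],15),proj(ld('s4'),[[592,9,45],[592,-2,40],[592,-2,26]]),proj(d,[[581,9,45],[581,9,30],[581,9,15]]))
print(st()['width'],st()['force'])
"
```

```text
[[583.60116418   9.07086003  45.        ]
 [583.60116418   9.07086003  45.        ]] [[598.91458328   9.05280659  15.        ]] [[285.98153784 207.29864634]
 [287.92948398 211.5545301 ]
 [287.66973884 215.22891905]] [[254.88836083 230.76545683]
 [254.95740438 219.67439335]
 [255.01605123 210.26960887]]
6.295552438743119 [-0.14935421 -1.02320742 -0.29472181]
```

apply_moves(commands=[[[0,0,0,0,0,0],[0,0,0,0,0,0],[0,0,0,0,0,0],[0,0,0,0,0,0]]])

```text
clock: 5.63
eef_pos: [591.7, 9.3, 14.7]
tool_rot: [-1.568, -0.002, 1.576]
force: [-0.2, 0.0, 0.3]
width: 5.8
```

apply_moves(commands=[[[0,0,0,0,0,0],[0,0,0,0,0,0],[0,0,0,0,0,0],[0,0,0,0,0,0],[0,0.1,0,0,0,0],[0,0,0,0,0,0]]], claw=40)

```text
clock: 6.13
eef_pos: [592.0, 9.3, 10.6]
tool_rot: [-1.569, -0.002, 1.576]
force: [-1.2, 0.7, -0.4]
width: 40.1
```

apply_moves(commands=[[[0,0.12,0,0,0,0],[0,0,0,0,0,0]]])

```text
clock: 6.3
eef_pos: [591.9, 9.3, 5.3]
tool_rot: [-1.569, -0.002, 1.576]
force: [-0.5, 0.3, -0.6]
width: 40.3
```

apply_moves(commands=[[[0,0.1,0,0,0,0],[0,0,0,0,0,0]]])

```text
clock: 6.47
eef_pos: [591.7, 9.3, 0.5]
tool_rot: [-1.568, -0.002, 1.576]
force: [0.3, 0.5, -0.2]
width: 39.9
```

apply_moves(commands=[[[0,0,0,0,0,0],[0,0,0,0,0,0],[0,0,0,0,0,0],[0,0,0,0,0,0],[0,0,0,0,0,0],[0,0,0,0,0,0]]], claw=4)

```text
clock: 6.97
eef_pos: [591.7, 9.3, 0.4]
tool_rot: [-1.568, -0.002, 1.576]
force: [0.2, 0.3, -0.8]
width: 7.0
```

apply_moves(commands=[[[0,-0.2,0,0,0,0],[0,-0.3,0,0,0,0],[0,-0.3,0,0,0,0],[0,0,0,0,0,0],[0,0,0,0,0,0]]])

```text
clock: 7.38
eef_pos: [592.2, 9.3, 36.5]
tool_rot: [-1.569, -0.002, 1.576]
force: [-0.2, -0.3, -0.2]
width: 7.7
```

```bash
python3 -c "
from h import *
d=grab('wrist','w5');grab('side','s5')
p=st()['eef_pos'];print(p,st()['width'],proj(ld('s5'),[p,p+[0,0,19]]),proj(d,[p,p+[0,0,19]]))
from crop import comp
comp([('s5',240,150,5),('w5',206,164,4)],'c7')
"
```

```text
[592.21230641   9.25672744  36.09869546] 8.000516140814767 [[285.85537243 209.567109  ]
 [286.18488428 204.48858387]] [[255.33326266 224.60876474]
 [255.29539409 238.0248201 ]]
```

View pics/c7.png

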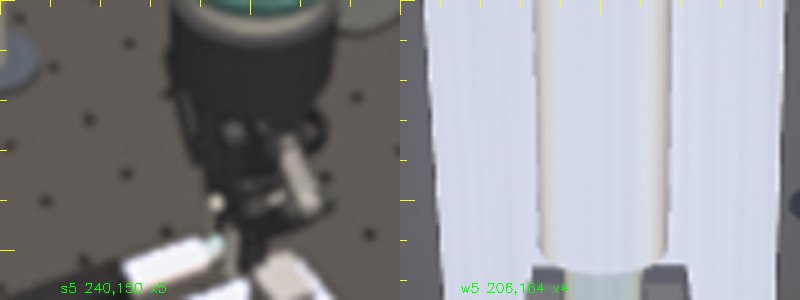

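```bash
python3 -c "
from h import *
d=ld('w1')
o=lambda x,y:(260+(x-400)/4,230+y/4)
print('lips z105',atz(d,[o(611,107),o(655,107),o(612,232),o(655,228)],105))
print('jaw low z?',atz(d,[o(600,190),o(605,140),o(690,180)],90))
print('base',atz(d,[o(588,65)],6), 'post top',atz(d,[o(590,55)],5))
print('jc7',proj(ld('s5'),[[570,9,81],[570,9,60]]))
"; python3 plan.py 592 9 95 90
```

```text
lips z105 [[525.43012234 254.61627598 105.        ]
 [526.27551123 265.3814107  105.        ]
 [561.96235129 254.53965002 105.        ]
 [561.62814008 265.5072137  105.        ]]
jaw low z? [[559.83071344 254.16631992  90.        ]
 [544.49596499 255.66691453  90.        ]
 [558.61748427 278.15927247  90.        ]]
base [[569.80121608 264.93222932   6.        ]] post top [[566.60499081 265.8313311    5.        ]]
jc7 [[278.65804909 200.20823216]
 [278.3959947  206.01266461]]
at [592.2   9.3  36.1] yaw [-89.9  -0.1  90.3] rows 2 F [-0.1 -0.3 -0.9] w 8.0 t 7.4833
[[0.0,-0.74,0.0,-0.01,0.03,0.01],[0.0,-0.74,0.0,-0.01,0.03,0.01]]
```

apply_moves(commands=[[[0,-0.4,0,0,0,0],[0,-0.5,0,0,0,0],[0,-0.4,0,0,0,0],[0,-0.2,0,0,0,0]]])

```text
clock: 7.82
eef_pos: [588.8, 9.1, 94.4]
tool_rot: [-1.56, -0.002, 1.576]
force: [0.4, 0.0, 0.0]
width: 7.5
```

```bash
python3 -c "
from h import *
S=ld('scene');D=ld('side');w=ld('w1')
f=lambda x,y:(280+x/6,225+y/6)
g=lambda x,y:(215+(x-400)/6,125+y/6)
print('scene lip top edge',atz(S,[f(195,42),f(225,62)],105), 'near lip',atz(S,[f(122,130),f(135,172)],105))
print('side lips ends',atz(D,[g(482,65),g(492,78),g(582,47),g(592,58)],105))
from crop import comp
d=grab('wrist','w6');
comp([('scene',290,222,8),('side',220,122,8),('w1',290,240,6),('scene',290,222,8)],'c8')
"
```

```text
scene lip top edge [[542.36023366 262.20628533 105.        ]
 [544.60140575 275.49449876 105.        ]] near lip [[588.04575392 253.3932139  105.        ]
 [600.86517941 264.62598067 105.        ]]
side lips ends [[545.36526307 269.62821528 105.        ]
 [545.86252592 258.5598662  105.        ]
 [592.97510688 261.99613761 105.        ]
 [593.80182323 252.28522857 105.        ]]
```

View pics/c8.png

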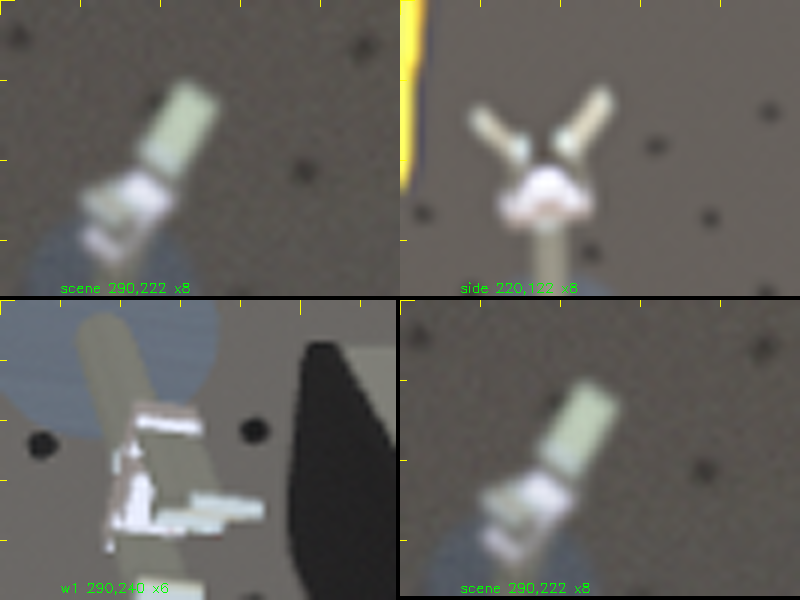

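```bash
python3 plan.py 563 221 100 -7
```

```text
at [589.6   9.   95.4] yaw [-89.5  -0.1  90.3] rows 21 F [ 0.4 -0.5 -0.2] w 7.5 t 7.8667
[[0.25,0.0,0.03,0.0,0.93,0.0],[0.25,0.0,0.05,0.0,0.93,0.0],[0.24,0.0,0.07,0.0,0.93,0.0],[0.24,0.0,0.09,0.0,0.93,0.0],[0.23,0.0,0.11,0.0,0.93,0.0],[0.22,0.0,0.13,0.0,0.93,0.0],[0.21,0.0,0.14,0.0,0.93,0.0],[0.2,0.0,0.16,0.0,0.93,0.0]]
```

apply_moves(commands=[[[0.25,-0.05,0.03,0,0.93,0],[0.25,0,0.05,0,0.93,0],[0.24,0,0.07,0,0.93,0],[0.24,0,0.09,0,0.93,0],[0.23,0,0.11,0,0.93,0],[0.22,0,0.13,0,0.93,0],[0.21,0,0.14,0,0.93,0],[0.2,0,0.16,0,0.93,0]]])

```text
clock: 8.53
eef_pos: [577.8, 87.7, 92.0]
tool_rot: [-1.56, 0.011, 0.89]
force: [-0.6, -0.4, -0.3]
width: 7.5
```

```bash
python3 plan.py 563 221 100 -7
```

```text
at [577.8  87.7  92. ] yaw [-89.4   0.6  51. ] rows 13 F [-0.6 -0.4 -0.3] w 7.5 t 8.5333
[[0.18,-0.02,0.18,0.0,0.89,-0.01],[0.17,-0.02,0.2,0.0,0.89,-0.01],[0.15,-0.02,0.21,0.0,0.89,-0.01],[0.13,-0.02,0.22,0.0,0.89,-0.01],[0.12,-0.01,0.23,0.0,0.89,-0.01],[0.1,-0.01,0.24,0.0,0.89,-0.01],[0.08,-0.01,0.25,0.0,0.89,-0.01],[0.06,-0.01,0.25,0.0,0.89,-0.01]]
```

apply_moves(commands=[[[0.18,-0.06,0.18,0,0.89,0],[0.17,-0.06,0.2,0,0.89,0],[0.15,-0.04,0.21,0,0.89,0],[0.13,-0.04,0.22,0,0.89,0],[0.12,-0.04,0.23,0,0.89,0],[0.1,-0.04,0.24,0,0.89,0],[0.08,-0.02,0.25,0,0.89,0],[0.06,-0.02,0.25,0,0.89,0]]])

```text
clock: 9.2
eef_pos: [564.2, 173.0, 96.2]
tool_rot: [-1.572, 0.028, 0.237]
force: [0.1, 0.0, -1.0]
width: 7.4
```

```bash
python3 plan.py 563 221 100 -7
```

```text
at [564.2 173.   96.2] yaw [-90.1   1.6  13.6] rows 5 F [ 0.1  0.  -1. ] w 7.4 t 9.2
[[0.05,-0.02,0.23,0.01,0.82,-0.06],[0.03,-0.02,0.24,0.01,0.82,-0.06],[0.02,-0.02,0.24,0.01,0.82,-0.06],[0.0,-0.02,0.24,0.01,0.82,-0.06],[-0.02,-0.02,0.24,0.01,0.82,-0.06]]
```

apply_moves(commands=[[[0.05,-0.02,0.23,0,0.82,-0.06],[0.03,-0.02,0.24,0,0.82,-0.06],[0.02,-0.02,0.24,0,0.82,-0.06],[0,-0.02,0.24,0,0.82,-0.06],[-0.02,-0.02,0.2,0,0.82,-0.06],[0,0,0,0,0,0],[0,0,0,0,0,0]]])

```text
clock: 9.78
eef_pos: [558.2, 223.6, 92.2]
tool_rot: [-1.584, 0.008, -0.134]
force: [-0.6, 0.5, -0.7]
width: 7.8
```

```bash
python3 plan.py 563 221 100 -7; python3 -c "
from h import *
grab('side','s7');grab('scene','sc7');grab('wrist','w7')
from crop import comp
S=ld('s7');print(proj(S,[[568,263,145],[563,221,145],[557,174,145],[579,352,145]]),proj(ld('sc7'),[[568,263,145]]),proj(ld('w7'),[[568,263,105]]))
comp([('s7',185,90,4),('sc7',255,180,4),('w7',156,144,2),('w7',206,180,4)],'c9')"
```

```text
at [558.2 223.6  92.2] yaw [-90.8   0.4  -7.7] rows 1 F [-0.6  0.5 -0.7] w 7.8 t 9.7833
[[0.13,-0.2,-0.05,0.15,-0.14,-0.09]]
[[236.43870781 123.30003331]
 [240.84660465 132.24310032]
 [245.91573776 142.86218057]
 [227.92994088 105.7421382 ]] [[310.40044744 233.19667051]] [[262.99157395 173.13939969]]
```

View pics/c9.png

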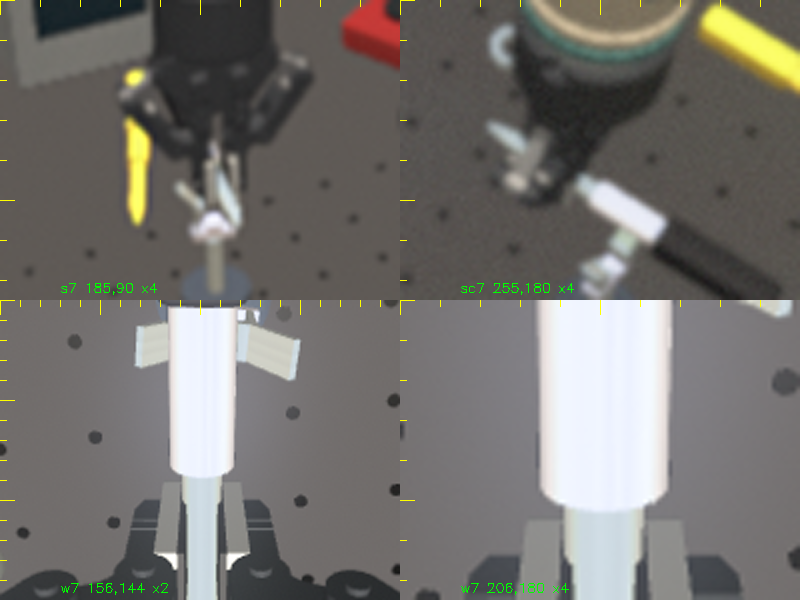

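w7: the left lip's outer edge is at (223.5–224.5, 158–177) and the right lip's at (303.5–306, 164–184). The collar is centred at column 257, over the clip, and the probe is level.

```bash
python3 -c "
from h import *
w=ld('w7');S=ld('s7')
L=atz(w,[[223.5,158],[224.5,177.5],[306,164],[303.5,184]],105);print(L, L.mean(0))
a=L[3]-L[2];b=L[1]-L[0];m=(L[2]+L[3]-L[0]-L[1])/2;print([np.degrees(np.arctan2(-v[1],-v[0])) for v in (a,b)],np.degrees(np.arctan2(m[1],m[0])),np.linalg.norm(m))
print('collar', atz(w,[[256.5,150],[257,180],[257,225],[258,290]],137))
"
```

```text
[[546.90500065 274.82502122 105.        ]
 [545.49398697 263.36809613 105.        ]
 [593.03473237 265.11504385 105.        ]
 [590.63943488 253.3363504  105.        ]] [569.01828871 264.1611279  105.        ]
[np.float64(78.50516050884936), np.float64(82.9789138739957)] -12.204396118498568 46.69286360688786
collar [[567.19603324 283.00869721 137.        ]
 [565.52561486 269.0180089  137.        ]
 [562.41579472 246.08245928 137.        ]
 [557.74201799 207.59602345 137.        ]]
```

```bash
python3 plan.py 562 223.6 80 -10 20 4.8
```

```text
at [558.7 223.   92.7] yaw [-90.7   0.4  -7.8] rows 1 F [ 0.2  0.5 -0.3] w 7.4 t 9.9333
[[0.08,0.32,0.03,0.15,0.44,-0.08]]
```

apply_moves(commands=[[[0.05,0.15,0.02,0.1,0.25,-0.05],[0.03,0.15,0.0,0.05,0.2,-0.03],[0,0,0,0,0,0],[0,0,0,0,0,0]]])

```text
clock: 10.27
eef_pos: [563.0, 220.2, 79.5]
tool_rot: [-1.57, -0.001, -0.182]
force: [0.1, 0.2, -0.8]
width: 7.3
```

```bash
python3 plan.py 562 223.6 58 -10 8 4.8
```

```text
at [563.  220.2  79.5] yaw [-89.9  -0.1 -10.4] rows 3 F [ 0.1  0.2 -0.8] w 7.3 t 10.2667
[[-0.01,0.18,0.03,0.0,-0.03,0.0],[-0.01,0.18,0.03,0.0,-0.03,0.0],[-0.01,0.18,0.03,0.0,-0.03,0.0]]
```

apply_moves(commands=[[[0,0.18,0.03,0,0,0],[0,0.18,0.03,0,0,0],[0,0.15,0.03,0,0,0],[0,0.1,0,0,0,0],[0,0,0,0,0,0]]])

```text
clock: 10.68
eef_pos: [563.9, 223.4, 52.2]
tool_rot: [-1.57, -0.001, -0.182]
force: [-0.0, -0.1, -0.3]
width: 7.7
```

apply_moves(commands=[[[0,0.1,0,0,0,0],[0,0.1,0,0,0,0],[0,0,0,0,0,0]]])

```text
clock: 10.93
eef_pos: [562.5, 224.2, 43.1]
tool_rot: [-1.57, 0.002, -0.181]
force: [-0.2, 0.1, 0.1]
width: 7.5
```

apply_moves(commands=[[[0,0.1,0,0,0,0],[0,0.1,0,0,0,0],[0,0,0,0,0,0]]])

```text
clock: 11.18
eef_pos: [562.3, 224.3, 34.6]
tool_rot: [-1.57, 0.002, -0.181]
force: [-1.6, -0.8, 4.0]
width: 7.6
```

apply_moves(commands=[[[0,0.08,0,0,0,0],[0,0.08,0,0,0,0],[0,0,0,0,0,0]]])

```text
clock: 11.43
eef_pos: [562.5, 223.3, 31.0]
tool_rot: [-1.569, 0.002, -0.181]
force: [-3.1, 0.6, 6.0]
width: 7.4
```

apply_moves(commands=[[[0,0.1,0,0,0,0],[0,0,0,0,0,0]]])

```text
clock: 11.6
eef_pos: [562.6, 222.5, 29.2]
tool_rot: [-1.568, 0.002, -0.181]
force: [-2.6, 0.2, 2.0]
width: 7.8
```

```bash
cat > fit.py <<'E'
from h import *
from scipy.optimize import minimize
def hull(d,p):
    x,y,z,yaw,pit=p
    Rm=R.from_euler('ZY',[yaw,-pit],degrees=True)   # pit>0: tip up
    v=np.array([[a,b,c] for a in(-90,-20) for b in(-10,10) for c in(-10,10)],float)
    q=proj(d,Rm.apply(v)+[x,y,z]); return cv2.convexHull(q.astype(np.float32))
def soft(d,p,s=4):
    m=np.zeros((384,512),np.uint8);cv2.fillConvexPoly(m,np.round(hull(d,p)*16).astype(np.int32),255,shift=4,lineType=cv2.LINE_AA);return m/255.
def fit(names,p0,thr=62,roi=9):
    ims=[]
    for n in names:
        d=ld(n);g=cv2.cvtColor(d['image'],cv2.COLOR_RGB2GRAY).astype(float)
        R0=cv2.dilate((soft(d,p0)>.5).astype(np.uint8),np.ones((2*roi+1,)*2))>0
        inn=soft(d,p0)>.5; a,b=np.median(g[inn]),np.median(g[R0&~inn]); t=(a+b)/2
        m=1/(1+np.exp((g-t)/4)); ims.append((d,m,R0)); print(n,'in/out',a,b,inn.sum())
    def cost(q):
        p=np.array(p0)+q*np.array([4,4,4,3,3]); return sum(np.abs(soft(d,p)-m)[r].sum()/r.sum() for d,m,r in ims)+1e-3*(q@q)
    best=min((minimize(cost,s,method='Nelder-Mead',options=dict(maxiter=900,xatol=.01,fatol=1e-5,initial_simplex=np.vstack([s,s+np.eye(5)]))) for s in (np.zeros(5),-np.ones(5)*.7,np.array([.5,-.5,1,.5,-1]))),key=lambda r:r.fun)
    p=np.array(p0)+best.x*np.array([4,4,4,3,3]);print('fit',p.round(1),'cost',round(best.fun,4),'start',round(cost(np.zeros(5)),4));return p
E
python3 - <<'E'
from fit import *
# validate on initial cradle state not possible (cheeks); validate on hover pose sc7,w7
u=97.7
p0=[563.8,264.3,137,-97.7,0]
print(hull(ld('w7'),p0).reshape(-1,2).round().tolist()[:8])
fit(['sc7','w7'],p0)
grab('scene','sc8');grab('wrist','w8');grab('side','s8')
p1=[569.5,263,80,-100.4,0]
print(hull(ld('w8'),p1).reshape(-1,2).round().tolist()[:8])
fit(['sc8','w8'],p1)
s=st();print(s['eef_pos'],s['force'],s['torque'])
E
```

```text
[[283.0, -49.0], [278.0, 152.0], [230.0, 152.0], [224.0, -49.0]]
sc7 in/out 58.0 84.0 495
w7 in/out 97.0 111.0 8170
fit [564.4 266.6 136.8 -98.5   1.4] cost 0.3032 start 0.371
[[284.0, -57.0], [279.0, 153.0], [229.0, 153.0], [223.0, -57.0]]
sc8 in/out 56.0 85.0 443
w8 in/out 88.0 108.0 8555
fit [570.3 265.3  80.9 -99.8  -4.6] cost 0.1921 start 0.2359
[562.65979548 222.53998052  29.12305972] [-3.17364916 -1.89981605  4.67164036] [-0.03245293  0.50872357  0.10290818]
```

apply_moves(commands=[[[0,-0.05,0,0,0,0],[0,0,0,0,0,0]]])

```text
clock: 11.92
eef_pos: [562.5, 222.7, 30.8]
tool_rot: [-1.569, 0.002, -0.181]
force: [-1.2, -0.1, -0.5]
width: 7.9
```

apply_moves(commands=[[[0,0,0,0,0,0],[0,0,0,0,0,0],[0,0,0,0,0,0],[0,0,0,0,0,0],[0,0,0,0,0,0],[0,0,0,0,0,0]]], claw=50)

```text
clock: 12.42
eef_pos: [564.8, 222.9, 30.2]
tool_rot: [-1.568, -0.002, -0.181]
force: [0.2, -0.1, 0.2]
width: 50.1
```

```bash
python3 - <<'E'
from fit import *
grab('scene','sc9');grab('wrist','w9');grab('side','s9')
fit(['sc9'],[569.5,264,80,-100.4,0]); fit(['sc9','w9'],[569.5,264,80,-100.4,0])
s=st();print(s['eef_pos'],s['force'],s['torque'],s['width'])
E
```

```text
sc9 in/out 50.0 85.0 444
fit [ 566.6  264.3   78.5 -101.3    2.8] cost 0.055 start 0.0586
sc9 in/out 50.0 85.0 444
w9 in/out 88.0 108.0 8440
fit [ 568.9  266.9   78.7 -103.6   -1. ] cost 0.203 start 0.312
[564.65744192 222.9095204   30.24406724] [-0.30500579 -0.56610237 -0.18945189] [-0.01672395  0.00100488 -0.0080994 ] 50.160315649584
```

apply_moves(commands=[[[0,-0.4,0,0,0,0],[0,-0.6,0,0,0,0],[0,-0.6,0,0,0,0],[0,0,0,0,0,0],[0,0,0,0,0,0]]])

```text
clock: 12.98
eef_pos: [563.3, 222.2, 95.4]
tool_rot: [-1.57, 0.001, -0.182]
force: [-0.4, -0.2, -0.0]
width: 49.9
```

```bash
python3 plan.py 577.6 311.2 95 -11 25
```

```text
Traceback (most recent call last):
  File "plan.py", line 18, in <module>
    plan(a[:3],a[3],*([] if len(a)<5 else [None,a[4],a[5]]))
                                                     ~^^^
IndexError: list index out of range
```

apply_moves(commands=[[[0,-0.6,0,0,0,0],[0,0,0.4,0,0,0],[0,0,0.6,0,0,0],[0,0,0.6,0,0,0],[0,0,0.5,0,0,0],[0,0,0.1,0,0,0],[0,0,0,0,0,0]]])

```text
clock: 13.57
eef_pos: [578.3, 311.5, 116.1]
tool_rot: [-1.572, 0.005, -0.185]
force: [0.2, -0.5, -0.7]
width: 50.0
```

```bash
python3 plan.py 577.6 311.2 34 -11 25 5; python3 - <<'E'
from fit import *
grab('scene','sc10');grab('side','s10')
fit(['sc10','s10'],[569,264,80,-100.4,0])
E
```

```text
at [578.3 311.5 116.1] yaw [-90.1   0.3 -10.6] rows 4 F [ 0.2 -0.5 -0.7] w 50.0 t 13.5667
[[0.0,0.51,0.0,0.0,0.02,-0.01],[0.0,0.51,0.0,0.0,0.02,-0.01],[0.0,0.51,0.0,0.0,0.02,-0.01],[0.0,0.51,0.0,0.0,0.02,-0.01]]
sc10 in/out 47.0 81.0 442
s10 in/out 72.0 90.0 198
fit [ 567.   264.3   86.  -103.8    3.8] cost 0.2151 start 0.2303
```

apply_moves(commands=[[[0,0.5,0,0,0,0],[0,0.5,0,0,0,0],[0,0.5,0,0,0,0],[0,0.4,0,0,0,0],[0,0,0,0,0,0],[0,0,0,0,0,0]]])

```text
clock: 14.17
eef_pos: [578.7, 297.8, 38.8]
tool_rot: [-1.578, 0.004, -0.199]
force: [0.2, -0.3, 0.8]
width: 50.2
```

apply_moves(commands=[[[0,0,0,0,0,0],[0,0,0,0,0,0],[0,0,0,0,0,0],[0,0,0,0,0,0],[0,0,0,0,0,0],[0,0,0,0,0,0]]], claw=12)

```text
clock: 14.67
eef_pos: [576.9, 296.3, 41.7]
tool_rot: [-1.578, 0.007, -0.202]
force: [-1.4, -1.2, -2.1]
width: 18.5
```

apply_moves(commands=[[[0,-0.15,0,0,0,0],[0,-0.15,0,0,0,0],[0,-0.15,0,0,0,0],[0,-0.15,0,0,0,0],[0,-0.2,0,0,0,0],[0,-0.2,0,0,0,0],[0,0,0,0,0,0]]])

```text
clock: 15.25
eef_pos: [581.7, 296.8, 88.9]
tool_rot: [-1.575, -0.002, -0.201]
force: [0.4, 0.3, -0.4]
width: 18.6
```

```bash
python3 plan.py 577 296 120 -11 25 5
```

```text
at [581.7 296.8  88.9] yaw [-90.2  -0.1 -11.5] rows 2 F [ 0.4  0.3 -0.4] w 18.6 t 15.25
[[-0.05,-0.39,-0.02,0.02,-0.05,0.01],[-0.06,-0.39,-0.02,0.02,-0.05,0.01]]
```

apply_moves(commands=[[[0,-0.5,0,0,0,0],[0,-0.5,0,0,0,0],[0,0,0,0,0,0]]])

```text
clock: 15.5
eef_pos: [582.0, 296.7, 131.0]
tool_rot: [-1.575, -0.003, -0.201]
force: [0.2, -1.1, -0.3]
width: 18.4
```

```bash
python3 plan.py 555 -268 120 -88 28 4.5
```

```text
at [582.  296.7 131. ] yaw [-90.2  -0.1 -11.5] rows 21 F [ 0.2 -1.1 -0.3] w 18.4 t 15.5
[[0.1,0.02,-0.67,0.0,0.73,0.0],[0.14,0.02,-0.66,0.0,0.73,0.0],[0.19,0.02,-0.65,0.0,0.73,0.0],[0.23,0.02,-0.63,0.0,0.73,0.0],[0.27,0.02,-0.62,0.0,0.73,0.0],[0.31,0.02,-0.6,0.0,0.73,0.0],[0.34,0.02,-0.58,0.0,0.73,0.0],[0.38,0.02,-0.56,0.0,0.73,0.0]]
```

apply_moves(commands=[[[0.05,-0.05,-0.3,0,0.4,0],[0.14,0,-0.66,0,0.73,0],[0.19,0,-0.65,0,0.73,0],[0.23,0,-0.63,0,0.73,0],[0.27,0,-0.62,0,0.73,0],[0.31,0,-0.6,0,0.73,0],[0.34,0,-0.58,0,0.73,0],[0.38,0,-0.56,0,0.73,0]]])

```text
clock: 16.17
eef_pos: [571.5, 90.9, 128.9]
tool_rot: [-1.574, 0.0, -0.705]
force: [0.4, -0.3, -0.2]
width: 18.7
```

```bash
python3 plan.py 555 -268 120 -88 28 4.5
```

```text
at [571.5  90.9 128.9] yaw [-90.2   0.  -40.4] rows 13 F [ 0.4 -0.3 -0.2] w 18.7 t 16.1667
[[0.42,0.02,-0.55,0.0,0.73,0.0],[0.46,0.02,-0.52,0.0,0.73,0.0],[0.49,0.02,-0.49,0.0,0.73,0.0],[0.52,0.02,-0.46,0.0,0.73,0.0],[0.55,0.02,-0.42,0.0,0.73,0.0],[0.57,0.02,-0.39,0.0,0.73,0.0],[0.6,0.02,-0.35,0.0,0.73,0.0],[0.62,0.02,-0.31,0.0,0.73,0.0]]
```

apply_moves(commands=[[[0.42,0,-0.55,0,0.73,0],[0.46,0,-0.52,0,0.73,0],[0.49,0,-0.49,0,0.73,0],[0.52,0,-0.46,0,0.73,0],[0.55,0,-0.42,0,0.73,0],[0.57,0,-0.39,0,0.73,0],[0.6,0,-0.35,0,0.73,0],[0.62,0,-0.31,0,0.73,0]]])

```text
clock: 16.83
eef_pos: [545.6, -148.4, 124.7]
tool_rot: [-1.585, -0.002, -1.261]
force: [0.2, -0.2, -0.1]
width: 18.8
```

```bash
python3 plan.py 555 -268 110 -88 28 4.5
```

```text
at [ 545.6 -148.4  124.7] yaw [-90.8  -0.1 -72.3] rows 5 F [ 0.2 -0.2 -0.1] w 18.8 t 16.8333
[[0.58,0.08,-0.14,0.03,0.63,0.01],[0.59,0.08,-0.1,0.03,0.63,0.01],[0.6,0.08,-0.07,0.03,0.63,0.01],[0.6,0.07,-0.04,0.03,0.63,0.01],[0.6,0.07,-0.01,0.03,0.63,0.01]]
```

apply_moves(commands=[[[0.58,0.08,-0.14,0.03,0.6,0],[0.59,0.08,-0.1,0.03,0.6,0],[0.6,0.08,-0.07,0.03,0.6,0],[0.5,0.05,-0.04,0.03,0.5,0],[0.25,0.05,0,0.03,0.3,0],[0,0,0,0,0,0],[0,0,0,0,0,0]]])

```text
clock: 17.42
eef_pos: [541.2, -267.8, 107.4]
tool_rot: [-1.58, -0.009, -1.529]
force: [1.6, 0.8, -0.1]
width: 18.4
```

```bash
python3 plan.py 555 -268 75 -88 28 4.5;  python3 - <<'E'
from h import *
from crop import comp
for n,m in (('wrist','w11'),('side','s11'),('scene','sc11')): grab(n,m)
p=st()['eef_pos'];print(p)
mid=p+[-33,0,38]
for n in ('w11','s11','sc11'): print(n,proj(ld(n),[mid,mid+[-90,-3,0],mid+[90,3,0],[522.3,-269.4,45],[428,-254.6,62],[428,-291,62],[493,-254.6,62],[493,-291,62]]).round().tolist())
E
```

```text
at [ 541.2 -267.8  107.4] yaw [-90.5  -0.5 -87.6] rows 2 F [ 1.6  0.8 -0.1] w 18.4 t 17.4167
[[0.01,0.4,0.18,0.05,0.04,0.05],[0.01,0.4,0.17,0.05,0.04,0.05]]
[ 542.30196299 -266.04089259  107.77997278]
w11 [[253.0, 305.0], [253.0, 410.0], [254.0, 151.0], [258.0, 215.0], [238.0, 312.0], [276.0, 313.0], [239.0, 253.0], [281.0, 254.0]]
s11 [[318.0, 283.0], [275.0, 302.0], [357.0, 265.0], [319.0, 308.0], [275.0, 316.0], [283.0, 332.0], [304.0, 304.0], [313.0, 319.0]]
sc11 [[131.0, 126.0], [151.0, 103.0], [109.0, 150.0], [137.0, 153.0], [160.0, 128.0], [150.0, 124.0], [146.0, 144.0], [136.0, 139.0]]
```

```bash
python3 -c "
from crop import comp
comp([('s11',262,255,4),('sc11',90,90,4),('w11',156,90,2),('w11',216,230,5)],'c10')"
```

```text
(no output)
```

View pics/c10.png

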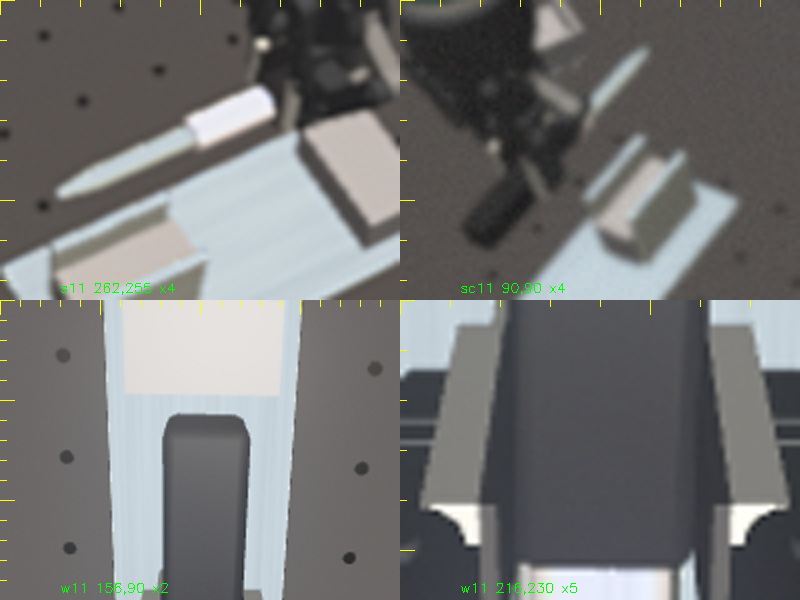

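c10: the probe is held level. The tip is at side (277,303) and scene (151.5,102.5), within 2 px of prediction. The rest-block edge is at wrist row 137.5, columns 217–296.5, and the handle's tail is at row 147.5, column 259. Now I'll work out the numbers.

```bash
python3 - <<'E'
from h import *
w=ld('w11');S=ld('s11');C=ld('sc11')
t=tri([(S,(277,303.2)),(C,(151.5,102.5))]);print('tip',t)
print('block edge -66 z35',atz(w,[[217,137.5],[296.5,137.5],[217.5,95],[298,95]],35))
for z in (146,156): print('tail',z,atz(w,[[238,152],[281,152],[259,147.5]],z))
print('collar', atz(S,[[309.5,289.2],[329.5,278.8]],146))
# cheeks in this side/scene
o=lambda x,y:(262+x/4,255+y/4); q=lambda x,y:(90+(x-400)/4,90+y/4)
for a,b in [((53,244),(681,153)),((168,206),(None,None)),((207,263),(588,200))]:
    if b[0]: print(tri([(S,o(*a)),(C,q(*b))]))
print('scene cheek tops z62',atz(C,[q(643,135),q(588,198),q(685,153),q(633,222)],62))
E
```

```text
tip (array([ 419.47286966, -270.97370756,  146.75349682]), [np.float64(2.0591613743331583), np.float64(2.059161374332979)])
block edge -66 z35 [[ 587.89503725 -232.05698862   35.        ]
 [ 590.65335912 -299.6584792    35.        ]
 [ 622.3443088  -232.49517364   35.        ]
 [ 625.09848262 -297.93016661   35.        ]]
tail 146 [[ 598.41335063 -255.52900709  146.        ]
 [ 599.23452218 -275.832692    146.        ]
 [ 600.94737155 -265.34182428  146.        ]]
tail 156 [[ 600.4203413  -256.01286157  156.        ]
 [ 601.18012255 -274.79865479  156.        ]
 [ 602.76492029 -265.09207825  156.        ]]
collar [[ 488.82171943 -271.54358972  146.        ]
 [ 534.21065398 -267.99469749  146.        ]]
(array([ 428.31168829, -254.07637138,   62.22653826]), [np.float64(0.716397068748646), np.float64(0.7163970687485702)])
(array([ 492.82410604, -291.55857669,   56.24393059]), [np.float64(2.6088793206076537), np.float64(2.6088793206076937)])
scene cheek tops z62 [[ 426.61347018 -288.62882083   62.        ]
 [ 492.54024151 -286.70679625   62.        ]
 [ 426.2072379  -251.30706956   62.        ]
 [ 494.76765147 -245.25961246   62.        ]]
```

```bash
python3 plan.py 555 -267 75 -87.2 12 4.5
```

```text
at [ 542.3 -266.   107.8] yaw [-90.5  -0.5 -87.4] rows 3 F [ 0.2 -0.4 -0.2] w 18.8 t 17.5667
[[0.01,0.27,0.11,0.03,-0.01,0.03],[0.01,0.27,0.11,0.03,-0.01,0.03],[0.01,0.27,0.11,0.03,-0.01,0.03]]
```

apply_moves(commands=[[[0,0.27,0.1,0.03,0,0.03],[0,0.27,0.1,0.03,0,0.03],[0,0.2,0.1,0.03,0,0.03],[0,0,0,0,0,0],[0,0,0,0,0,0]]])

```text
clock: 17.98
eef_pos: [557.6, -259.1, 74.4]
tool_rot: [-1.569, 0.005, -1.517]
force: [0.1, 0.7, -1.0]
width: 18.6
```

```bash
python3 plan.py 555 -267 40 -87.2 10 4.5
```

```text
at [ 557.6 -259.1   74.4] yaw [-89.9   0.3 -86.9] rows 4 F [ 0.1  0.7 -1. ] w 18.6 t 17.9833
[[0.05,0.21,-0.02,0.0,0.01,-0.01],[0.05,0.21,-0.02,0.0,0.01,-0.01],[0.05,0.21,-0.02,0.0,0.01,-0.01],[0.05,0.21,-0.02,0.0,0.01,-0.01]]
```

apply_moves(commands=[[[0.1,0.2,-0.03,0,0,0],[0.08,0.2,-0.03,0,0,0],[0,0.15,0,0,0,0],[0,0,0,0,0,0],[0,0,0,0,0,0]]])

```text
clock: 18.4
eef_pos: [554.9, -267.1, 49.4]
tool_rot: [-1.57, 0.005, -1.517]
force: [0.4, 0.1, -0.0]
width: 18.5
```

```bash
python3 plan.py 555 -267 20 -87.2 10 4.5
```

```text
at [ 554.9 -267.1   49.4] yaw [-90.    0.3 -86.9] rows 3 F [ 0.4  0.1 -0. ] w 18.5 t 18.4
[[0.0,0.25,0.0,0.0,0.02,-0.02],[0.0,0.25,0.0,0.0,0.02,-0.02],[0.0,0.25,0.0,0.0,0.02,-0.02]]
```

apply_moves(commands=[[[0,0.2,0,0,0,0],[0,0.2,0,0,0,0],[0,0.15,0,0,0,0],[0,0.15,0,0,0,0],[0,0,0,0,0,0],[0,0,0,0,0,0]]])

```text
clock: 18.9
eef_pos: [554.8, -267.1, 18.4]
tool_rot: [-1.57, 0.005, -1.517]
force: [-0.0, -0.8, 0.4]
width: 18.2
```

apply_moves(commands=[[[0,0.1,0,0,0,0],[0,0.1,0,0,0,0],[0,0,0,0,0,0]]])

```text
clock: 19.15
eef_pos: [555.1, -267.1, 10.0]
tool_rot: [-1.57, 0.004, -1.517]
force: [-0.9, 0.2, -0.1]
width: 18.5
```

apply_moves(commands=[[[0,0.06,0,0,0,0],[0,0,0,0,0,0]]])

```text
clock: 19.32
eef_pos: [555.3, -267.1, 7.4]
tool_rot: [-1.57, 0.004, -1.517]
force: [-0.2, 0.0, -0.2]
width: 18.8
```

apply_moves(commands=[[[0,0.05,0,0,0,0],[0,0,0,0,0,0]]])

```text
clock: 19.48
eef_pos: [555.7, -267.6, 6.6]
tool_rot: [-1.568, 0.004, -1.517]
force: [0.4, 0.2, -0.1]
width: 19.0
```

apply_moves(commands=[[[0,0.06,0,0,0,0],[0,0,0,0,0,0]]])

```text
clock: 19.65
eef_pos: [556.1, -267.8, 6.9]
tool_rot: [-1.566, 0.005, -1.517]
force: [-0.6, -0.1, -1.1]
width: 18.5
```

```bash
python3 - <<'E'
from h import *
for n,m in (('wrist','w12'),('side','s12'),('scene','sc12')): grab(n,m)
s=st();print(s['eef_pos'],s['force'],s['torque'])
# tail end row in wrist: dark->bright transition along centre columns
g=cv2.cvtColor(ld('w12')['image'],cv2.COLOR_RGB2GRAY);c=g[:,250:266].mean(1);print(c[100:200].round().astype(int).tolist())
print(proj(ld('w12'),[[612.8,-265.4,55],[612.8,-265.4,45],[612.8,-265.4,35]]))
E
```

```text
[ 556.31034953 -267.97699985    6.25580459] [-0.03913935 -0.33860572  2.18854796] [-0.07759258  0.13314868  0.04555822]
[107, 107, 108, 108, 107, 168, 195, 198, 198, 198, 198, 198, 199, 195, 150, 106, 109, 192, 213, 215, 214, 215, 215, 215, 214, 214, 214, 214, 214, 214, 214, 214, 214, 214, 214, 214, 213, 213, 213, 213, 213, 213, 212, 212, 212, 212, 201, 123, 79, 79, 79, 79, 79, 80, 82, 85, 88, 92, 96, 101, 105, 105, 104, 104, 104, 104, 103, 103, 103, 102, 102, 102, 101, 101, 101, 101, 100, 100, 100, 99, 99, 99, 98, 98, 97, 97, 96, 96, 96, 96, 96, 95, 95, 94, 94, 94, 94, 93, 93, 93]
[[259.02143405 156.44588555]
 [258.94893714 152.3035664 ]
 [258.88585866 148.7012792 ]]
```

Contact: z has stalled and the upward force is about 2 N. The handle's tail sits on the rest block (wrist row 147 against a predicted 149). Releasing.

apply_moves(commands=[[[0,0,0,0,0,0],[0,0,0,0,0,0],[0,0,0,0,0,0],[0,0,0,0,0,0],[0,0,0,0,0,0],[0,0,0,0,0,0]]], claw=50)

```text
clock: 20.3
eef_pos: [556.0, -267.6, 4.8]
tool_rot: [-1.568, 0.004, -1.516]
force: [-0.7, -0.2, 0.0]
width: 49.9
```

apply_moves(commands=[[[0,-0.3,0,0,0,0],[0,-0.6,0,0,0,0],[0,-0.8,0,0,0,0],[0,-0.8,0,0,0,0],[0,-0.8,0,0,0,0],[0,-0.8,0,0,0,0],[0,0,0,0,0,0],[0,0,0,0,0,0]]])

```text
clock: 20.97
eef_pos: [553.6, -269.0, 179.9]
tool_rot: [-1.571, 0.004, -1.52]
force: [0.5, 0.5, -1.4]
width: 49.8
```

```bash
python3 - <<'E'
from fit import *
for n,m in (('wrist','w13'),('side','s13'),('scene','sc13')): grab(n,m)
s=st();print(s['eef_pos'],s['force'],s['width'])
for n in (['sc13'],['w13'],['s13'],['s13','sc13']): fit(n,[523.5,-269,45,-178,0])
E
```

```text
[ 552.833495   -268.60168285  177.77345164] [ 0.25349165 -0.34382154 -0.02973227] 50.25843860318411
sc13 in/out 73.0 142.5 326
fit [ 520.3 -276.8   50.2 -174.6    0.6] cost 0.3449 start 0.3873
w13 in/out 109.0 210.0 1394
fit [ 524.  -268.9   39.6 -176.5    4.9] cost 0.0248 start 0.0792
s13 in/out 55.0 188.0 505
fit [ 534.1 -272.8   50.3 -176.9   -4.5] cost 0.3332 start 0.3632
s13 in/out 55.0 188.0 505
sc13 in/out 73.0 142.5 326
fit [ 529.7 -281.    68.  -181.4  -11.9] cost 0.6415 start 0.7506
```

apply_moves(commands=[[[-0.4,-0.3,0,0,0,0],[-0.8,-0.3,0,0,0,0],[-0.9,0,0,0,0,0],[-0.9,0,0,0,0,0],[-0.9,0,0,0,0,0],[-0.7,0,0,0,0,0],[-0.3,0,0,0,0,0],[0,0,0,0,0,0]]])

```text
clock: 21.78
eef_pos: [535.0, -64.2, 191.9]
tool_rot: [-1.596, 0.009, -1.527]
force: [-0.3, -0.1, -0.1]
width: 50.0
```

```bash
python3 - <<'E'
from fit import *
for n,m in (('side','s14'),('scene','sc14')): grab(n,m)
s=st();print(s['eef_pos'],s['force'],s['clock'])
for n in (['s14','w13'],['s14','sc14','w13']): fit(n,[524,-269,45,-177.5,0])
# where the tip ought to be: brightness along the guard vs before
a=ld('side')['image'].astype(int);b=ld('s14')['image'].astype(int)
m=(np.abs(a-b).sum(2)>60).astype(np.uint8)
for n,d in (('s14','side'),('sc14','scene')):
    m=(np.abs(ld(n)['image'].astype(int)-ld(d)['image'].astype(int)).sum(2)>50).astype(np.uint8)
    pts=proj(ld(n),[[523-t,-269.2-t*.037,50] for t in (-85,-50,0,40,60,80,100,110)]).round().astype(int)
    print(n,[int(m[y-1:y+2,x-1:x+2].sum()) for x,y in pts],pts.tolist())
E
```

```text
[535.26022864 -67.83082017 192.50623087] [ 0.00368501 -0.70154326  0.54485686] 21.8833
s14 in/out 63.0 212.0 498
w13 in/out 109.0 210.0 1412
fit [ 524.8 -269.5   41.1 -175.8    3.9] cost 0.3877 start 0.4296
s14 in/out 63.0 212.0 498
sc14 in/out 71.0 146.0 321
w13 in/out 109.0 210.0 1412
fit [ 525.  -271.2   46.9 -174.6    3.4] cost 0.7854 start 0.8093
s14 [9, 9, 0, 0, 0, 0, 0, 0] [[354, 290], [340, 297], [319, 307], [303, 315], [294, 319], [285, 324], [277, 328], [272, 330]]
sc14 [9, 9, 8, 4, 2, 0, 0, 0] [[117, 175], [125, 165], [136, 152], [145, 142], [149, 137], [153, 132], [157, 128], [159, 125]]
```

```bash
python3 - <<'E'
from fit import *
for n in (['s14'],['s14','w13'],['s14','sc14','w13']): fit(n,[524,-269,45,-177.5,0],roi=3)
for q in ([524,-269,45,-177.5,0],[524,-269,45,-177.5,6],[524,-269,52,-177.5,6],[524,-269,38,-177.5,0]): 
    c=[]
    for n in ('s14','sc14'):
        d=ld(n);g=cv2.cvtColor(d['image'],cv2.COLOR_RGB2GRAY);s=soft(d,q)>.5
        c.append((round(float((g[s]<120).mean()),3)))
    print(q,c)
E
```

```text
s14 in/out 63.0 216.0 498
fit [ 533.3 -271.5   44.9 -175.1   -2.9] cost 0.165 start 0.2269
s14 in/out 63.0 216.0 498
w13 in/out 109.0 211.0 1412
fit [ 525.  -269.3   40.8 -176.     3.9] cost 0.2579 start 0.3328
s14 in/out 63.0 216.0 498
sc14 in/out 71.0 189.0 321
w13 in/out 109.0 211.0 1412
fit [ 529.9 -271.6   51.8 -174.8   -1.3] cost 0.4947 start 0.5946
[524, -269, 45, -177.5, 0] [0.667, 0.701]
[524, -269, 45, -177.5, 6] [0.685, 0.635]
[524, -269, 52, -177.5, 6] [0.675, 0.713]
[524, -269, 38, -177.5, 0] [0.673, 0.618]
```

```bash
python3 - <<'E'
from fit import *
d=ld('s14');g=cv2.cvtColor(d['image'],cv2.COLOR_RGB2GRAY)
s=soft(d,[524,-269,45,-177.5,0])>.5
for y in range(276,340,2): print(y,' '.join(('%3d'%g[y,x])+('*' if s[y,x] else ' ') for x in range(268,372,4)))
print(proj(d,[[434,-272.5,45],[504,-269.7,45],[544,-268,45],[614,-266,45]]))
E
```

```text
276  96   96   96   96   96   97   97   97   97   96   96   96   96   97   96   96   96   95   96   96   97   97   96   96   97   97 
278  95   96   96   96   95   97   96   96   96   96   97   96   97   96   96   98   96   97   96   97   95   96   97   97   96   96 
280  95   96   96   89   83   97   96   97   96   97   97   96   97   96   97   96   68   97   97   94  115  165   95   97   96   96 
282  96   97   96   96   95   96   96   96   96   97   97   97   97   96   97   96   74   97   94  130  208  213   93   96   97   96 
284  98   96   96   97   97   96   96   96   96   97   97   96   96   96   97   97   96   93  138  209  215  215* 129   96   97   96 
286  96   96   96   96   96   97   96   96   98   96   95   97   97   96   95   96   94  117  216  215  214* 142* 189   95   97   96 
288  96   96   96   96   97   97   96   97   96   96   97   67   98   96   97   94  131  168  218  218* 139*  53* 188*  99   96   96 
290  97   96   96   97   96   96   95   96   96   97   97   63   97   97   92  146  226  159  196* 155*  57*  59*  95* 137   86   97 
292  97   97   95   97   96 
[... 2604 characters left out ...]
4  227  218  102   95   97   96   97   96   97 
332 206  224  155  145  205  158  143  144  142  141  159  227  226  221  224  225  227  219  104   95   96   96   96   96   97   97 
334 151  221  209   98  143  143  145  143  141  159  227  225  221  224  225  228  207  105   96   97   96   96   97   96   96   97 
336 102  225  226   83  129  145  143  140  160  227  226  221  224  224  227  206  106   95   97   98   97   96   97   96   96   89 
338  94  222  223  121  134  143  141  160  226  225  221  224  224  227  205  106   96   98   97   97   97   97   97   96   97   79 
[[281.38540182 326.69673005]
 [311.28838588 312.00303283]
 [327.6752089  303.87500807]
 [355.48372547 290.53680339]]
```

The side-view pixels confirm it: the collar runs from about (328,304) to (314,311), against a predicted (327.7,303.9) to (311.3,312.0). So the probe is level, at seat height and along the tray. The arm is clear, so I'm handing in.

```bash
python3 -c "
from cell import finish_job
print(finish_job())"
```

```text
the job is handed in; nothing more can be done
None
```

I carried out the whole task and handed it in at about 22 s of the 64 s. No verdict is reported, so success rests on my own checks below.

**What I did:**
- **Shank grasp:** The first two closures landed too high. The fingertips stood roughly 25 mm short of the stated TCP in the pictures, so I re-gripped about 30 mm lower.
- **Clip:** I pressed the collar in. The force rose to about 6 N, then dropped to about 2 N, and I let go.
- **Handle grasp:** The arm drifted about 14 mm while going down, so I held the handle at about -33 mm instead of -45 mm. I then pulled the probe free.
- **Tray:** I turned the probe end for end, lowered it until contact (about 2 N), let go and moved the arm clear.

**Last checks:**
- **In the clip after release:** The scene image fits the seated pose (569, 264, 80), level.
- **In the tray, wrist view:** The middle is at about (524, -269) against my seat estimate of (523, -269). The heading differs from the tray's by 1–2°.
- **In the tray, side view:** The collar lies within about 2 px of the predicted level pose at 45 mm height. The tip itself could not be made out against the pale guard.
- **Robot:** The arm stands about 200 mm away from the probe, with wrist forces within noise.

**What disagreed:**
- **Tray position:** Fits from the scene and side views together were poor, from occlusion and low contrast. They spread by several mm in x, y and height. The side view alone puts the middle about 5–10 mm further along x than the wrist view, still inside the 18 mm tolerance.
- **Height:** The wrist fit read about 40 mm with a 5° tilt. I gave it little weight because that view measures height badly.

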